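# Feed a jar and index it to the third stop for batch coding

## Task

Get the next jar ready for its batch code: pull the red feed-slide grip all the way out so that the bottom jar drops out of the magazine, then push it fully home so that the jar stands on the turntable. After that turn the teal index knob clockwise, counting the clicks from zero, to the third stop and not on to the fourth, which turns the jar's white code panel to the printing head. The knob springs back if let go, so finish while still gripping it at the third stop; leave the other things on the bench where they are.

Things in the scene. Friction and masses are not known exactly. Their poses are not given: they have to be found in the camera images.
- station: Fixed bench coding station: base plate 215 x 295 mm; origin on the bench under the centre of the wire jar magazine (74 mm across, top 130 mm above the bench). +x away from the robot, +y the way the feed slide is pulled out, within 18 degrees of square. Feed bed 30 mm above the bench. Printing head at y -107 to -183 mm, 69 mm high; screen on a mast at x +62, y -172 mm, 195 mm high
- feed_slide (a joint): Feed slide, m: 0 fully home, 0.070 fully out, along the station's +y. Snaps lightly to either end (about 5 N to pass the middle). Its 33 mm high white pusher block carries the jar stack when home; only when it is fully out does the bottom jar drop in front of it (give it a moment to settle); pushed home it moves that jar on to the turntable
- slide_grip (a point): Centre of the upright red grip of the feed slide, a round post 24 mm in diameter from 53 to 93 mm above the bench (this point at 75 mm); moves with the slide. At home it lies 117 mm from the magazine's centre along the station's +y. Can be pinched from above in any direction
- index_knob (a joint): Index knob, rad: 0 = zero mark (start, hard stop), grows clockwise seen from above. Click stops every 22.5 degrees (0.3927 rad): the third at 1.178, the sixth and last at 2.356. A return spring (0.045 N m at zero, 0.08 at the third stop) drives it back to zero when released; each click is felt as a ripple of 0.035 N m on top: stiffer on leaving a stop, easier on entering the next
- knob_axis (a point): Fixed point on the vertical axis of the index knob, at the height to grip, 72 mm above the bench.
- index_grip: Teal grip bar of the index knob, 42 mm long, 14 mm thick, from 51 to 85 mm above the bench; origin on the knob axis 45 mm above the bench, turns with the knob, its x axis along the bar, white pointer line at the -x end. At zero the bar lies 0.59 rad counter-clockwise of the station's x. White housing 72 mm in diameter, 44 mm high, red tick at zero, black ticks at the other stops
- turntable (a point): Centre of the black turntable disc's top, 29.5 mm above the bench, 60 mm along the station's -y from the magazine's centre; the disc turns 1:1 with the index knob.
- magazine (a point): Centre of the feed bed under the magazine, 30 mm above the bench.
- jar_feed: The bottom jar in the magazine, the one to be coded: white jar with teal label, 56 mm in diameter, 34 mm high, 50 to 100 g; origin at the centre of its underside, z up, a white code panel on the label 22.5 degrees clockwise from its x axis seen from above. Fed with its x along the station's x, it turns with the turntable. At the start it rests on the pusher block, underside 63 mm above the bench.
- jar_next: The jar above it in the magazine, same size; at the end it must still be in the magazine, resting on the pusher block.
- jar_reject: Bystander: an equal jar standing on the bench in front of the station; origin under its centre.
- marker: Bystander: marker pen lying in front of the station, 120 mm long, 11 mm thick.
- jar_tray0: Bystander: equal jar in the blue tray at the left.
- jar_tray1: Bystander: equal jar in the blue tray at the left.
- jar_tray2: Bystander: equal jar in the blue tray at the left.
- spray: Bystander: white spray bottle, 64 mm in diameter, 173 mm high, at the right; origin under its centre.
- tape: Bystander: roll of tape, 90 mm in diameter, 24 mm high, lying at the right.

How it is judged:
On the way, in this order (a step that is already met when the one before it is completed fails the run):
1. the slide is pulled all the way out and the bottom jar has dropped on to the feed bed (value of joint feed_slide above 0.065 m and z of jar_feed in the frame of magazine below 0.006 m), for 0.1 s.
2. the slide is fully home again and the jar stands on the turntable (value of joint feed_slide below 0.004 m and horizontal distance between jar_feed and turntable below 0.006 m and z of jar_feed in the frame of turntable below 0.004 m and angle between jar_feed's own z axis and vertical below 0.08 rad), for 0.2 s.
3. the index knob is held at the third stop (value of joint index_knob between 1.0581 and 1.2981 rad and contact force between the fingers and index_grip above 1.5 N), for 0.4 s.
At the end, for the whole second after the job is handed in: The fingers grip the index knob (over 1.5 N) at the third stop (within 0.12 rad of 1.178), the feed slide is home (within 4 mm), the fed jar stands upright on the turntable (centre within 6 mm) with its code panel facing the printing head (within 0.25 rad) and the next jar is still in the magazine (all of step 2 and all of step 3 and angle between the x axis of jar_feed and the x axis of station, either way round between 0.9281 and 1.4281 rad and horizontal distance between jar_next and magazine below 0.008 m and angle between jar_next's own z axis and vertical below 0.1 rad); the arm keeps its last pose, push and grip.
It fails at once if the index knob was turned on towards the fourth stop (value of joint index_knob above 1.41372 rad).
It fails at once if the index knob was turned before the jar was on the turntable (value of joint index_knob above 0.19635 rad and horizontal distance between jar_feed and turntable above 0.012 m).
It fails at once if another thing on the bench was moved more than 3 cm (distance of any of jar_reject, marker, jar_tray0, jar_tray1, jar_tray2, spray, tape from where it was at the start of the episode above 0.03 m).
It also fails if it takes over 54 s, if anything falls off the work surface, if the arm or the gripper's body presses on something with over 40 N, if the wrist force passes 120 N, or if a joint passes its speed limit or range.

## Robot

A 6-joint arm with a two-finger parallel gripper is mounted at the origin on the work surface. World frame = base frame: x ahead of the robot, y to its left, z up, the work surface at z = 0. Lengths are in m, angles in rad, forces in N, time in s.
With the tool pointing down it reaches from about 0.3 to 0.75 m from the base axis. Payload 8.5 kg.
Tool frame: the origin (TCP) lies between the finger pads; the fingertips stand 14 mm ahead of it and the grasp point (between the pads) lies 5 mm behind it (manip.tcp_to_tips is the distance from the TCP to the fingertips, in m); z points along the fingers, y is the direction in which the jaws open and shut (so a half turn about z gives the same grasp; the last joint's range is limited). The gripper opens to 88 mm and grips with 3 to 60 N. Pads are 18 mm wide; open, the fingers measure 123 mm over their backs; the gripper's body (75 mm by 187 mm) begins 45 mm behind the grasp point.
Start: joints at [-1.378, 0.381, 1.297, -0, 1.464, -0.215], TCP at [0.218, -0.505, 0.253] pointing down, gripper open.
Joint ranges: [-3.11, 3.11], [-0.89, 2.33], [0.22, 2.48], [-1.42, 4.56], [0.17, 2.85], [-2.88, 2.88]. Speed limits (rad/s): [2.39, 2.39, 3.14, 3.14, 3.14, 3.14].

## Interface

Orientations are given as a rotation vector (axis times angle).
In Python, from rig import sense, viewer, job, manip gives the robot as it stands.
- The arm moves only by the shell command python3 -m creep 'ROWS' [FORCE]. ROWS is JSON, a list of rows, each an object of numbers: "tx", "ty", "tz": the shift along the tool's x, y, z in cm; "turn": the turn about the tool's z in degrees; "hand": the closure, from -1 (fully open) to 1 (shut). A call has 1 to 10 rows; each row is the pose to reach, as a shift and turn from the pose commanded when the call began, along the tool's axes at that moment; what a row does not reach only later rows make up. A row lasts 1/12 s, in which the tool goes at most 41.7 mm and 7.16 degrees, less where a joint would pass 70% of its speed; a pose out of reach is approached as far as the arm can. A call with a gripper value outside its range is refused whole. The fingers move at their own pace and stop on an object; FORCE is the grip in N (left out, the last holds). Time passes only in rows, so rows that repeat a pose let the fingers close. It gives the time, the measured TCP pose, the force and the opening at its end, in the units of the state.
- sense(): the state, without advancing time (a new reading comes with each control period).
- viewer.get_image(name): name is "side" or "top"; returns the picture (384x512x3 uint8, red, green, blue); there is no depth.
- viewer.calibration(name): a dict with "mtx" (3x3 intrinsics, pixels), "view" (4x4, takes a point from world to camera coordinates). Camera axes: x right, y up, looking along -z (the intrinsics and any distortion apply to the point x, -y, -z); pixel columns grow to the right and rows downward; lengths in m; the calibration is good to about 2 mm. A picture is of the moment at which its call begins. calibration takes no time and is no camera call.
- job.job_done(): hands the job in, once; it reports no verdict.
The state is a dict: "clock": time; "joint_pos": joint angles; "qd": joint speeds; "joint_efforts": joint torques, N m; "tool_pos": TCP position; "tcp_rot": TCP orientation; "ft_force": force on the tool from outside, world axes, zero at the start; "wrist_torque": the same for the moment, N m; "opening": finger opening in m.
Only numpy, scipy, OpenCV 4.12 (cv2) and the standard library are available. Lean on these libraries where they do the work, as an engineer would, in place of code of your own. Each camera call takes 0.05 s, during which the arm holds its last target.

## Working session

There is one attempt and no reset: what is moved stays moved. The work goes in short steps, Python scripts to look and compute and a shell command to move; the robot and the scene stay as the last step left them, time stands still between calls to the robot, and variables do not carry over. Pictures are saved under pics/ and viewed, and the job is handed in when it is done.

```bash
ls; mkdir -p pics
python3 - <<'E'
from rig import sense, viewer, job, manip
import cv2
s=sense()
for k,v in s.items(): print(k,v)
print(manip.tcp_to_tips)
for n in("side","top"):
    c=viewer.calibration(n); print(n,c)
    cv2.imwrite(f"pics/{n}0.png",viewer.get_image(n)[:,:,::-1])
E
```

```text
pics
clock 0.0
joint_pos [-1.37830935e+00  3.81203906e-01  1.29823215e+00 -4.51440021e-05
  1.46360869e+00 -2.15327182e-01]
qd [ 0.00107026 -0.00035288  0.00071148  0.00106418  0.0013981   0.00075111]
joint_efforts [-7.68847913e-04 -4.37936997e+01 -2.24555326e+01  7.14194169e-02
  3.52470938e-02 -1.13448718e-04]
tool_pos [ 0.21805614 -0.50464874  0.25214316]
tcp_rot [-3.07508395e+00 -6.35876446e-01  4.44264197e-05]
ft_force [-1.00272863  1.37247047  0.33353179]
wrist_torque [ 0.02559207  0.03796619 -0.05222616]
opening 0.08825515055342745
0.014
side {'mtx': array([[388.79389491,   0.        , 251.69119653],
       [  0.        , 388.79389491, 187.70161198],
       [  0.        ,   0.        ,   1.        ]]), 'view': array([[-0.99766207, -0.06742951,  0.01112016,  0.54902841],
       [ 0.04253629, -0.48533156,  0.87329488, -0.1157021 ],
       [-0.05348888,  0.87172619,  0.48706509, -1.34853397],
       [ 0.        ,  0.        ,  0.        ,  1.        ]])}
top {'mtx': array([[433.46575932,   0.        , 250.8114418 ],
       [  0.        , 433.46575932, 188.34116763],
       [  0.        ,   0.        ,   1.        ]]), 'view': array([[ 0.0194724 , -0.99980815, -0.00211865, -0.02673179],
       [ 0.99476183,  0.01916135,  0.10040791, -0.53542228],
       [-0.10034805, -0.00406274,  0.9949441 , -1.19473568],
       [ 0.        ,  0.        ,  0.        ,  1.        ]])}
```

View pics/side0.png

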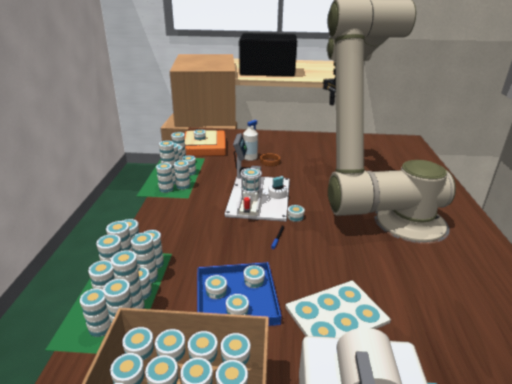

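View pics/top0.png

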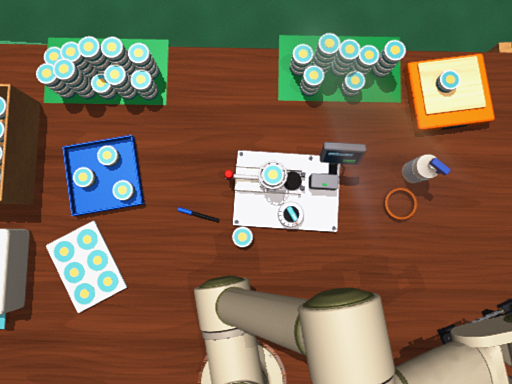

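The top view shows the station with the red grip near (229,175), the magazine near (273,175), the turntable near (293,181) and the knob near (291,214). I'll zoom in to localise them.

Run:
```python
import cv2
a=cv2.imread("pics/top0.png")[135:255,210:370]
cv2.imwrite("pics/topz.png",cv2.resize(a,None,fx=5,fy=5,interpolation=cv2.INTER_CUBIC))
a=cv2.imread("pics/side0.png")[125:230,215:315]
cv2.imwrite("pics/sidez.png",cv2.resize(a,None,fx=5.6,fy=5.6,interpolation=cv2.INTER_CUBIC))
```

```text
(no output)
```

View pics/topz.png

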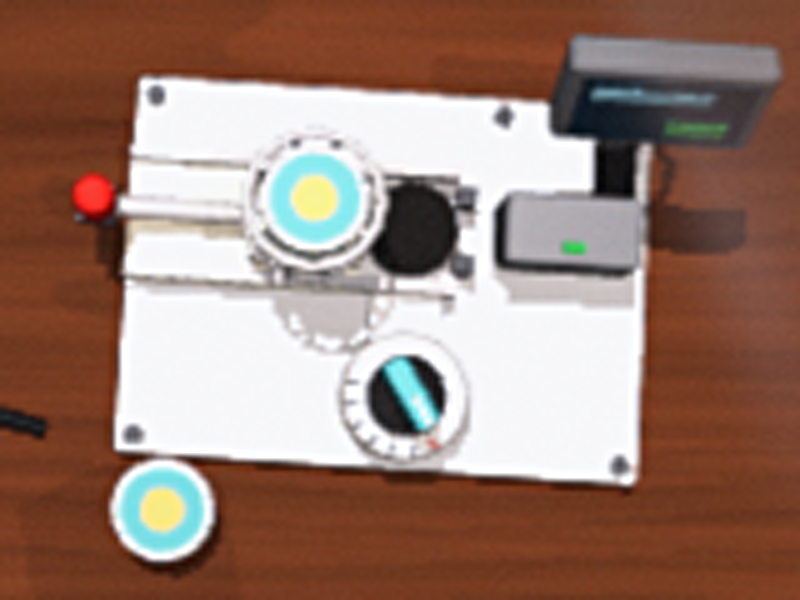

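View pics/sidez.png

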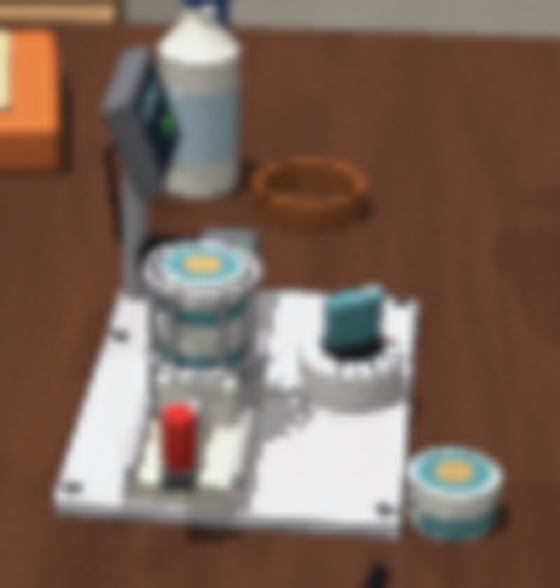

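```bash
cat > h.py <<'E'
import numpy as np, cv2
from rig import sense, viewer, job, manip
def unproj(n,u,v,z):
    c=viewer.calibration(n);K,V=c["mtx"],c["view"]
    d=np.linalg.inv(K)@[u,v,1]; d=np.array([d[0],-d[1],-d[2]])
    R,t=V[:3,:3],V[:3,3]; o=-R.T@t; w=R.T@d
    return o+w*(z-o[2])/w[2]
def proj(n,p):
    c=viewer.calibration(n);q=c["view"][:3,:3]@p+c["view"][:3,3]
    r=c["mtx"]@[q[0],-q[1],-q[2]]; return r[:2]/r[2]
E
python3 - <<'E'
from h import *
T=lambda u,v,z: unproj("top",210+(u-2)/5,135+(v-2)/5,z)
S=lambda u,v,z: unproj("side",215+(u-2)/5.6,125+(v-2)/5.6,z)
for n,p in dict(grip=T(95,196,.093),gripS=S(179,410,.093),knobtop=T(413,394,.085),knobS=S(354,303,.085),house=T(404,399,.044),tt=T(412,229,.0295),
 c1=T(138,75,.01),c2=T(115,452,.01),c3=T(638,487,.01),magtop=T(315,198,.131),screw1=T(156,95,.01),screw2=T(133,434,.01),screw3=T(620,466,.01),bar1=T(392,362,.085),bar2=T(437,425,.085),jr=T(163,510,.034)).items(): print(n,p.round(4))
g=T(95,196,.093);t=T(412,229,.0295);d=(g-t)[:2];print(np.hypot(*d),np.degrees(np.arctan2(-d[0],d[1])))
E
```

```text
grip [0.5671 0.0435 0.093 ]
gripS [0.565 0.048 0.093]
knobtop [ 0.4649 -0.1283  0.085 ]
knobS [ 0.4624 -0.1128  0.085 ]
house [ 0.4639 -0.1271  0.044 ]
tt [ 0.5603 -0.1319  0.0295]
c1 [0.6491 0.0251 0.01  ]
c2 [0.4322 0.0333 0.01  ]
c3 [ 0.4182 -0.2629  0.01  ]
magtop [ 0.5632 -0.0724  0.131 ]
screw1 [0.6376 0.0145 0.01  ]
screw2 [0.4425 0.0233 0.01  ]
screw3 [ 0.4298 -0.2528  0.01  ]
bar1 [ 0.4818 -0.1169  0.085 ]
bar2 [ 0.4487 -0.1412  0.085 ]
jr [0.4003 0.0049 0.034 ]
0.1755962808635309 -2.225003886923182
```

```bash
cat >> h.py <<'E'
from scipy.spatial.transform import Rotation as Ro
def delta(x,y,z,head):
    s=sense();R=Ro.from_rotvec(s["tcp_rot"]).as_matrix()
    h=np.degrees(np.arctan2(R[1,0],R[0,0]))
    d=R.T@(np.array([x,y,z])-s["tool_pos"])*100
    print("clock %.2f pos"%s["clock"],s["tool_pos"].round(4),"head %.2f"%h,"delta cm",d.round(2),"turn %.2f"%((h-head+180)%360-180),"F",s["ft_force"].round(1),"Tq",s["wrist_torque"].round(2),"open %.4f"%s["opening"],"q",s["joint_pos"].round(2))
E
python3 -c "
from h import *
delta(.567,.044,.2,87.6)"
```

```text
clock 0.10 pos [ 0.2181 -0.5047  0.2522] head 23.37 delta cm [ 53.79 -36.52   5.28] turn -64.23 F [ 0.  -0.2 -0.4] Tq [ 0.03 -0.02  0.07] open 0.0878 q [-1.38  0.38  1.3  -0.    1.46 -0.22]
```

```bash
python3 -m creep '[{"tx":3,"ty":-2,"turn":-5},{"tx":6,"ty":-4,"turn":-11},{"tx":9,"ty":-6,"turn":-17},{"tx":12,"ty":-8,"turn":-23},{"tx":15,"ty":-10,"turn":-29},{"tx":18,"ty":-12,"turn":-35},{"tx":21,"ty":-14,"turn":-41},{"tx":24,"ty":-16,"turn":-47},{"tx":27,"ty":-18,"turn":-53},{"tx":30,"ty":-20,"turn":-59}]'; python3 -c "
from h import *
delta(.567,.044,.2,87.6)"
```

```text
clock 0.10 pos [ 0.2181 -0.5047  0.2522] head 23.37 delta cm [ 53.79 -36.52   5.28] turn -64.23 F [ 0.  -0.2 -0.4] Tq [ 0.03 -0.02  0.07] open 0.0878 q [-1.38  0.38  1.3  -0.    1.46 -0.22]validation failed for argument at $[0]...
```

```bash
python3 -m creep '[{"tx":3,"ty":-2,"tz":0,"turn":-5,"hand":-1},{"tx":6,"ty":-4,"tz":0,"turn":-11,"hand":-1},{"tx":9,"ty":-6,"tz":0,"turn":-17,"hand":-1},{"tx":12,"ty":-8,"tz":0,"turn":-23,"hand":-1},{"tx":15,"ty":-10,"tz":0,"turn":-29,"hand":-1},{"tx":18,"ty":-12,"tz":0,"turn":-35,"hand":-1},{"tx":21,"ty":-14,"tz":0,"turn":-41,"hand":-1},{"tx":24,"ty":-16,"tz":0,"turn":-47,"hand":-1},{"tx":27,"ty":-18,"tz":0,"turn":-53,"hand":-1},{"tx":30,"ty":-20,"tz":0,"turn":-59,"hand":-1}]'; python3 -c "
from h import *
delta(.567,.044,.2,87.6)"
```

```text
clock: 0.93
tool_pos: [0.4147, -0.2006, 0.2526]
tcp_rot: [-2.359, -2.074, 0.0]
ft_force: [-0.1, -1.3, 0.7]
opening: 0.088
clock 0.93 pos [ 0.4147 -0.2006  0.2526] head 82.65 delta cm [26.2  11.98  5.27] turn -4.95 F [-0.1 -1.3  0.7] Tq [-0.06 -0.08 -0.  ] open 0.0880 q [-0.71  0.22  1.53  0.    1.39 -0.58]
```

```bash
python3 -m creep '[{"tx":3,"ty":1.4,"tz":0,"turn":-1,"hand":-1},{"tx":6,"ty":2.8,"tz":0,"turn":-2,"hand":-1},{"tx":9,"ty":4.2,"tz":0,"turn":-3,"hand":-1},{"tx":12,"ty":5.6,"tz":0,"turn":-4,"hand":-1},{"tx":15,"ty":7,"tz":0,"turn":-5,"hand":-1},{"tx":18,"ty":8.4,"tz":0,"turn":-5,"hand":-1},{"tx":21,"ty":9.8,"tz":0,"turn":-5,"hand":-1},{"tx":24,"ty":11,"tz":0,"turn":-5,"hand":-1},{"tx":26.2,"ty":12,"tz":0,"turn":-5,"hand":-1},{"tx":26.2,"ty":12,"tz":0,"turn":-5,"hand":-1}]' 40
python3 - <<'E'
from h import *
delta(.567,.044,.075,87.6)
im={n:viewer.get_image(n)[:,:,::-1] for n in("top","side")}
cv2.imwrite("pics/a.png",np.hstack([cv2.resize(im["top"][120:240,200:330],(400,369)),cv2.resize(im["side"][110:230,200:330],(400,369))]))
E
```

```text
clock: 1.77
tool_pos: [0.5691, 0.0447, 0.2519]
tcp_rot: [-2.267, -2.173, -0.0]
ft_force: [-0.3, -0.6, -0.4]
opening: 0.088
clock 1.77 pos [0.5691 0.0447 0.2519] head 87.58 delta cm [-0.1  -0.2  17.69] turn -0.02 F [-0.3 -0.6 -0.4] Tq [-0.1  -0.04  0.  ] open 0.0880 q [-0.13  0.42  1.24  0.    1.49 -0.09]
```

View pics/a.png

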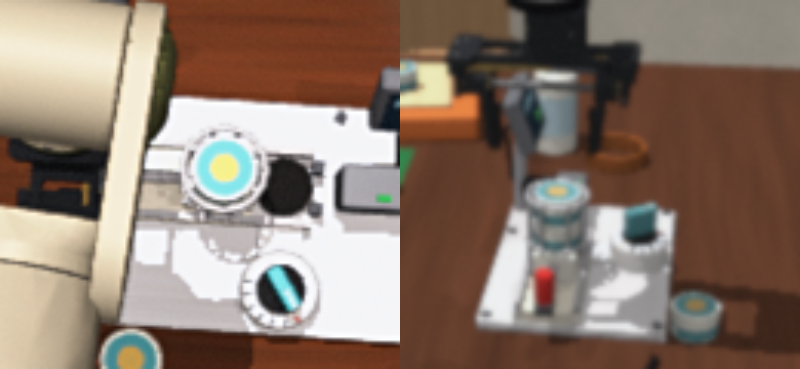

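The gripper is above the red grip (side view: grip near (543,290), fingers straddling it). I'll descend in two stages.

```bash
python3 -m creep '[{"tx":-0.1,"ty":-0.2,"tz":2,"turn":0,"hand":-1},{"tx":-0.1,"ty":-0.2,"tz":5,"turn":0,"hand":-1},{"tx":-0.1,"ty":-0.2,"tz":8,"turn":0,"hand":-1},{"tx":-0.1,"ty":-0.2,"tz":11,"turn":0,"hand":-1},{"tx":-0.1,"ty":-0.2,"tz":13,"turn":0,"hand":-1},{"tx":-0.1,"ty":-0.2,"tz":13.5,"turn":0,"hand":-1}]'
python3 - <<'E'
from h import *
delta(.567,.044,.075,87.6)
im={n:viewer.get_image(n)[:,:,::-1] for n in("side",)}
cv2.imwrite("pics/b.png",cv2.resize(im["side"][110:230,200:330],(650,600)))
E
```

```text
clock: 2.37
tool_pos: [0.5639, 0.0393, 0.1147]
tcp_rot: [-2.27, -2.165, 0.006]
ft_force: [-0.5, 0.1, -0.4]
opening: 0.0876
clock 2.37 pos [0.5639 0.0393 0.1147] head 87.27 delta cm [0.48 0.31 3.97] turn -0.33 F [-0.5  0.1 -0.4] Tq [-0.04 -0.06 -0.03] open 0.0876 q [-0.14  0.54  1.45 -0.    1.15 -0.09]
```

View pics/b.png

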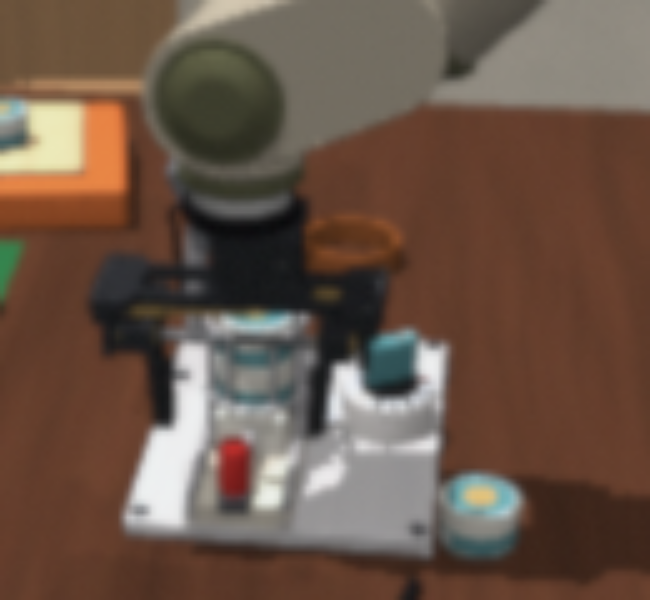

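Run:
```python
from h import *
delta(.567,.044,.075,87.6)
s=sense();p=s["tool_pos"].copy();p[2]-=.014
for q in (p,np.array([.567,.044,.093]),np.array([.567,.044,.053])):
    a=proj("side",q); print(a,(a-[200,110])*5)
```

```text
clock 2.42 pos [0.5645 0.0394 0.1157] head 87.28 delta cm [0.47 0.24 4.07] turn -0.32 F [-0.4  0.2  0.1] Tq [-0.03 -0.08  0.03] open 0.0880 q [-0.14  0.54  1.45 -0.    1.15 -0.09]
[246.96809236 194.30807138] [234.84046181 421.54035688]
[246.1142679  197.22392874] [230.57133952 436.1196437 ]
[246.06537057 207.41319857] [230.32685284 487.06599287]
```

```bash
python3 -m creep '[{"tx":0.5,"ty":0.3,"tz":0,"turn":0,"hand":-1},{"tx":0.5,"ty":0.3,"tz":0,"turn":0,"hand":-1},{"tx":0.5,"ty":0.3,"tz":0,"turn":0,"hand":-1}]'
python3 - <<'E'
from h import *
delta(.568,.045,.075,87.6)
E
```

```text
clock: 2.67
tool_pos: [0.5699, 0.0454, 0.1193]
tcp_rot: [2.27, 2.168, 0.003]
ft_force: [-0.5, -0.1, 0.1]
opening: 0.088
clock 2.67 pos [0.5699 0.0454 0.1193] head 87.38 delta cm [-0.04 -0.2   4.43] turn -0.22 F [-0.5 -0.1  0.1] Tq [-0.11 -0.07 -0.06] open 0.0880 q [-0.13  0.54  1.44  0.    1.16 -0.08]
```

```bash
python3 -m creep '[{"tx":0,"ty":-0.1,"tz":1.5,"turn":0,"hand":-1},{"tx":0,"ty":-0.1,"tz":3,"turn":0,"hand":-1},{"tx":0,"ty":-0.1,"tz":4.2,"turn":0,"hand":-1},{"tx":0,"ty":-0.1,"tz":4.2,"turn":0,"hand":-1},{"tx":0,"ty":-0.1,"tz":4.2,"turn":0,"hand":-1}]'
python3 - <<'E'
from h import *
delta(.568,.045,.075,87.6)
im={n:viewer.get_image(n)[:,:,::-1] for n in("side",)}
cv2.imwrite("pics/c.png",cv2.resize(im["side"][110:230,200:330],(650,600)))
E
```

```text
clock: 3.08
tool_pos: [0.5684, 0.0454, 0.0765]
tcp_rot: [2.271, 2.17, 0.001]
ft_force: [-0.1, 0.3, 0.3]
opening: 0.0882
clock 3.08 pos [0.5684 0.0454 0.0765] head 87.37 delta cm [-0.04 -0.04  0.15] turn -0.23 F [-0.1  0.3  0.3] Tq [-0.04 -0.07 -0.02] open 0.0882 q [-0.13  0.6   1.48 -0.    1.06 -0.08]
```

View pics/c.png

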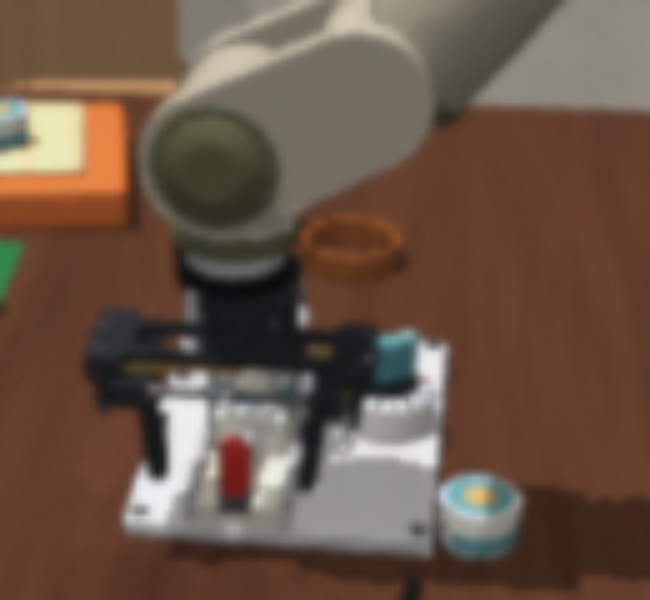

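The red post (235,475) is midway between the fingertips (160,475) and (305,485), so I'll close.

```bash
python3 -m creep '[{"tx":0,"ty":0,"tz":0.1,"turn":0,"hand":0},{"tx":0,"ty":0,"tz":0.1,"turn":0,"hand":0.4},{"tx":0,"ty":0,"tz":0.1,"turn":0,"hand":1},{"tx":0,"ty":0,"tz":0.1,"turn":0,"hand":1},{"tx":0,"ty":0,"tz":0.1,"turn":0,"hand":1},{"tx":0,"ty":0,"tz":0.1,"turn":0,"hand":1},{"tx":0,"ty":0,"tz":0.1,"turn":0,"hand":1},{"tx":0,"ty":0,"tz":0.1,"turn":0,"hand":1},{"tx":0,"ty":0,"tz":0.1,"turn":0,"hand":1},{"tx":0,"ty":0,"tz":0.1,"turn":0,"hand":1}]' 40
python3 - <<'E'
from h import *
delta(.568,.045,.075,87.6)
E
```

```text
clock: 3.97
tool_pos: [0.5677, 0.0455, 0.0746]
tcp_rot: [-2.271, -2.169, 0.001]
ft_force: [-13.9, -0.7, 3.9]
opening: 0.0237
clock 3.97 pos [0.5677 0.0455 0.0746] head 87.37 delta cm [-0.05  0.04 -0.04] turn -0.23 F [-13.9  -0.7   3.9] Tq [0.06 2.16 0.02] open 0.0237 q [-0.13  0.6   1.49 -0.    1.06 -0.08]
```

```bash
python3 -m creep '[{"tx":0.5,"ty":-0.1,"tz":0.0,"turn":0,"hand":1},{"tx":1.3,"ty":-0.1,"tz":0.0,"turn":0,"hand":1},{"tx":2.1,"ty":-0.1,"tz":0.0,"turn":0,"hand":1},{"tx":2.9,"ty":-0.1,"tz":0,"turn":0,"hand":1},{"tx":3.7,"ty":-0.1,"tz":0,"turn":0,"hand":1},{"tx":4.5,"ty":-0.1,"tz":0,"turn":0,"hand":1},{"tx":5.3,"ty":-0.1,"tz":0,"turn":0,"hand":1},{"tx":6.1,"ty":-0.1,"tz":0,"turn":0,"hand":1},{"tx":6.7,"ty":-0.1,"tz":0,"turn":0,"hand":1},{"tx":7.1,"ty":-0.1,"tz":0,"turn":0,"hand":1}]'
python3 - <<'E'
from h import *
delta(.568+.003,.1155,.075,87.6)
E
```

```text
clock: 4.8
tool_pos: [0.5706, 0.1158, 0.0746]
tcp_rot: [2.268, 2.17, -0.004]
ft_force: [0.2, -25.5, -1.4]
opening: 0.0229
clock 4.80 pos [0.5706 0.1158 0.0746] head 87.45 delta cm [-0.03  0.04 -0.04] turn -0.15 F [  0.2 -25.5  -1.4] Tq [-3.92 -0.11 -0.01] open 0.0229 q [-0.    0.62  1.45 -0.    1.08  0.05]
```

```bash
python3 -m creep '[{"tx":0,"ty":0,"tz":0,"turn":0,"hand":1},{"tx":0,"ty":0,"tz":0.0,"turn":0,"hand":1},{"tx":0,"ty":0,"tz":0.0,"turn":0,"hand":1},{"tx":0,"ty":0,"tz":0,"turn":0,"hand":1},{"tx":0,"ty":0,"tz":0,"turn":0,"hand":1},{"tx":0,"ty":0,"tz":0,"turn":0,"hand":1}]'
python3 - <<'E'
from h import *
delta(.568+.003,.1155,.075,87.6)
im={n:viewer.get_image(n)[:,:,::-1] for n in("top","side")}
cv2.imwrite("pics/d.png",np.hstack([cv2.resize(im["top"][120:240,200:330],(400,369)),cv2.resize(im["side"][110:230,200:330],(400,369))]))
E
```

```text
clock: 5.3
tool_pos: [0.5706, 0.1155, 0.0747]
tcp_rot: [2.271, 2.169, -0.002]
ft_force: [1.7, -5.9, -2.5]
opening: 0.0231
clock 5.30 pos [0.5706 0.1155 0.0747] head 87.36 delta cm [ 0.    0.04 -0.03] turn -0.24 F [ 1.7 -5.9 -2.5] Tq [-0.99 -0.35  0.08] open 0.0231 q [-0.    0.62  1.45 -0.    1.08  0.04]
```

View pics/d.png

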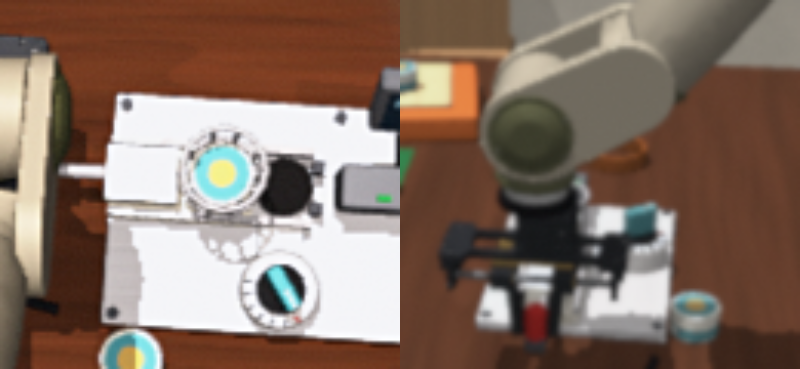

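Run:
```python
from h import *
im=viewer.get_image("top")[:,:,::-1]
cv2.imwrite("pics/e.png",cv2.resize(im[145:215,210:310],(800,560),interpolation=cv2.INTER_CUBIC))
c,s=np.cos(-.042),np.sin(-.042)
m=np.array([.5628,-.072])
for x,y,z in[(0,.038,.063),(0,.033,.063),(0,0,.13),(0,0,.098),(0,0,.131)]:
    a=proj("top",np.array([m[0]+c*x-s*y,m[1]+s*x+c*y,z])); print((x,y,z),(a-[210,145])*8)
```

```text
(0, 0.038, 0.063) [379.45148295 254.26917529]
(0, 0.033, 0.063) [394.01427402 255.15457682]
(0, 0, 0.13) [499.44257767 235.10463106]
(0, 0, 0.098) [494.8723639  247.84586037]
(0, 0, 0.131) [499.58958147 234.69480141]
```

View pics/e.png

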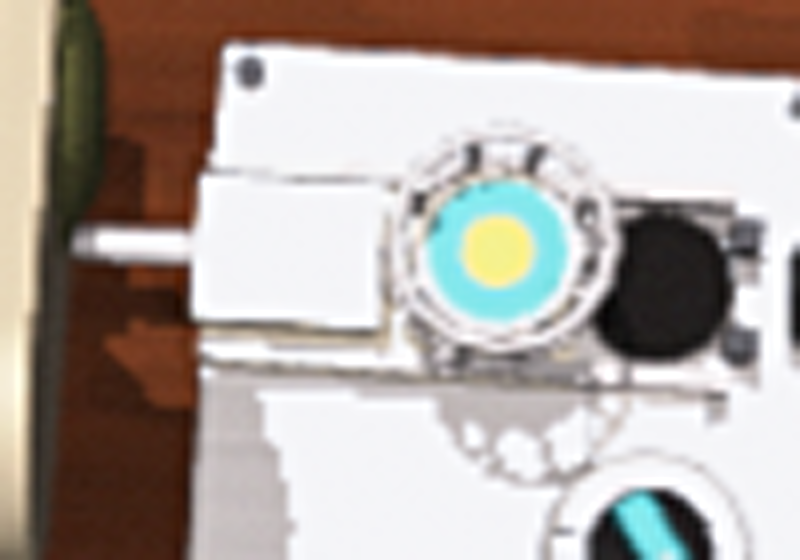

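The pusher's front edge at x≈385 and the top jar at (497,250) match the slide fully out and the stack dropped 33 mm. Next I'll push home.

```bash
python3 -m creep '[{"tx":-0.5,"ty":0,"tz":0,"turn":0,"hand":1},{"tx":-1.1,"ty":0,"tz":0.0,"turn":0,"hand":1},{"tx":-1.7,"ty":0,"tz":0.0,"turn":0,"hand":1},{"tx":-2.3,"ty":0,"tz":0,"turn":0,"hand":1},{"tx":-2.9,"ty":0,"tz":0,"turn":0,"hand":1},{"tx":-3.5,"ty":0,"tz":0,"turn":0,"hand":1},{"tx":-4.1,"ty":0,"tz":0,"turn":0,"hand":1},{"tx":-4.7,"ty":0,"tz":0,"turn":0,"hand":1},{"tx":-5.2,"ty":0,"tz":0,"turn":0,"hand":1},{"tx":-5.7,"ty":0,"tz":0,"turn":0,"hand":1}]'; python3 -m creep '[{"tx":-0.4,"ty":0,"tz":0,"turn":0,"hand":1},{"tx":-0.8,"ty":0,"tz":0.0,"turn":0,"hand":1},{"tx":-1.1,"ty":0,"tz":0.0,"turn":0,"hand":1},{"tx":-1.3,"ty":0,"tz":0,"turn":0,"hand":1},{"tx":-1.4,"ty":0,"tz":0,"turn":0,"hand":1},{"tx":-1.4,"ty":0,"tz":0,"turn":0,"hand":1},{"tx":-1.4,"ty":0,"tz":0,"turn":0,"hand":1},{"tx":-1.4,"ty":0,"tz":0,"turn":0,"hand":1}]'
python3 - <<'E'
from h import *
delta(.568,.0455,.075,87.6)
im={n:viewer.get_image(n)[:,:,::-1] for n in("top","side")}
cv2.imwrite("pics/f.png",np.hstack([cv2.resize(im["top"][120:240,200:330],(400,369)),cv2.resize(im["side"][110:230,200:330],(400,369))]))
E
```

```text
clock: 6.28
tool_pos: [0.5679, 0.0588, 0.0748]
tcp_rot: [2.272, 2.169, 0.0]
ft_force: [4.0, -0.5, -2.6]
opening: 0.0227
clock: 6.95
tool_pos: [0.5673, 0.0455, 0.0748]
tcp_rot: [2.271, 2.17, 0.0]
ft_force: [4.8, -1.3, -4.3]
opening: 0.0228
clock 6.95 pos [0.5673 0.0455 0.0748] head 87.38 delta cm [ 0.01  0.07 -0.02] turn -0.22 F [ 4.8 -1.3 -4.3] Tq [-0.24 -0.72  0.04] open 0.0228 q [-0.13  0.6   1.49 -0.    1.05 -0.08]
```

View pics/f.png

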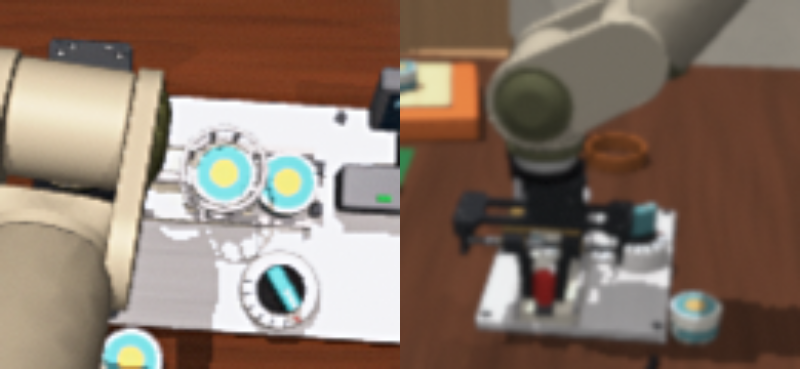

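The jar is now at the turntable (288,182), but no end-stop force has been felt yet. I'll press a bit further.

```bash
python3 -m creep '[{"tx":-0.1,"ty":-0.1,"tz":0,"turn":0,"hand":1},{"tx":-0.2,"ty":-0.1,"tz":0.0,"turn":0,"hand":1},{"tx":-0.2,"ty":-0.1,"tz":0.0,"turn":0,"hand":1},{"tx":-0.2,"ty":-0.1,"tz":0.0,"turn":0,"hand":1}]'
python3 - <<'E'
from h import *
delta(.568,.0455,.075,87.6)
E
```

```text
clock: 7.38
tool_pos: [0.5672, 0.0453, 0.0748]
tcp_rot: [2.272, 2.17, 0.007]
ft_force: [10.9, 8.8, -7.0]
opening: 0.0229
clock 7.38 pos [0.5672 0.0453 0.0748] head 87.37 delta cm [ 0.03  0.08 -0.02] turn -0.23 F [10.9  8.8 -7. ] Tq [ 1.49 -1.6   0.1 ] open 0.0229 q [-0.13  0.6   1.49  0.    1.05 -0.09]
```

At the stop (+10 N with no motion). I'll release, rise, and check the jar.

```bash
python3 -m creep '[{"tx":0.1,"ty":0.1,"tz":0,"turn":0,"hand":0.3},{"tx":0.1,"ty":0.1,"tz":0,"turn":0,"hand":0},{"tx":0.1,"ty":0.1,"tz":0,"turn":0,"hand":-0.3},{"tx":0.1,"ty":0.1,"tz":0,"turn":0,"hand":-0.5},{"tx":0.1,"ty":0.1,"tz":0,"turn":0,"hand":-0.5},{"tx":0.1,"ty":0.1,"tz":-2,"turn":0,"hand":-0.5},{"tx":0.1,"ty":0.1,"tz":-5,"turn":0,"hand":-0.5},{"tx":0.1,"ty":0.1,"tz":-8,"turn":0,"hand":-0.5},{"tx":0.1,"ty":0.1,"tz":-11,"turn":0,"hand":-0.5},{"tx":0.1,"ty":0.1,"tz":-13,"turn":0,"hand":-0.5}]'
python3 - <<'E'
from h import *
delta(.464,-.128,.21,31.4)
im={n:viewer.get_image(n)[:,:,::-1] for n in("top","side")}
cv2.imwrite("pics/g.png",np.hstack([cv2.resize(im["top"][145:215,240:340],(800,560),interpolation=cv2.INTER_CUBIC)]))
cv2.imwrite("pics/g2.png",cv2.resize(im["side"][110:230,200:330],(650,600)))
c,s=np.cos(-.042),np.sin(-.042)
m=np.array([.5628,-.072])
for x,y,z in[(0,-.06,.0635),(0,0,.097)]:
    a=proj("top",np.array([m[0]+c*x-s*y,m[1]+s*x+c*y,z])); print((x,y,z),(a-[240,145])*8)
E
```

```text
clock: 8.22
tool_pos: [0.5673, 0.0443, 0.2077]
tcp_rot: [2.271, 2.168, 0.003]
ft_force: [0.3, 0.4, 0.2]
opening: 0.0658
clock 8.22 pos [0.5673 0.0443 0.2077] head 87.36 delta cm [-17.69  -9.52  -0.25] turn 55.96 F [0.3 0.4 0.2] Tq [-0.05 -0.1   0.07] open 0.0658 q [-0.13  0.45  1.32 -0.    1.37 -0.08]
(0, -0.06, 0.0635) [425.20584619 271.45618327]
(0, 0, 0.097) [254.73360671 248.23269942]
```

View pics/g.png

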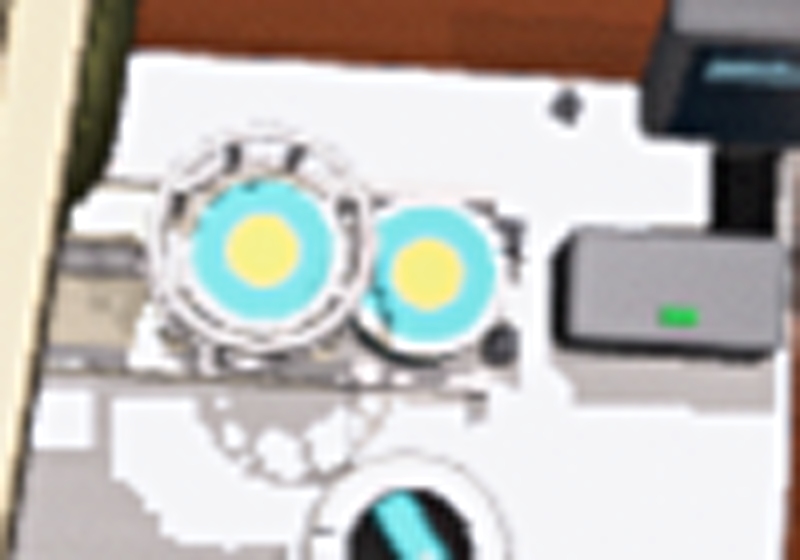

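View pics/g2.png

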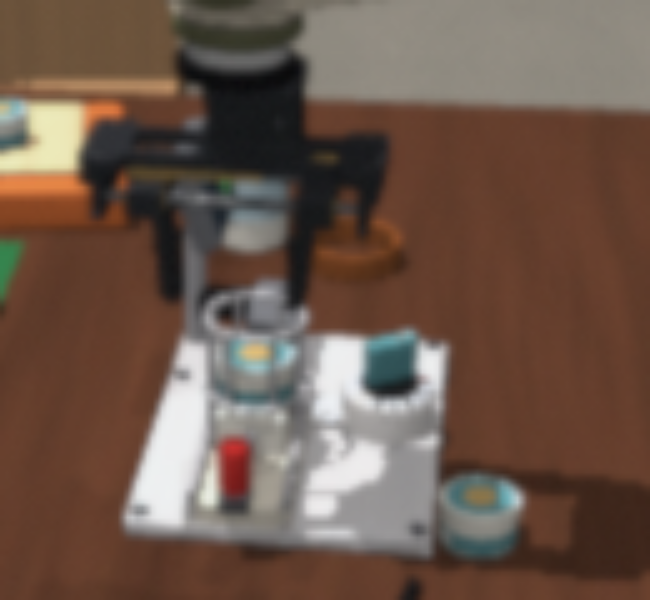

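Run:
```python
from h import *
im=cv2.imread("pics/top0.png"); 
a=cv2.resize(im[200:232,275:307],None,fx=16,fy=16,interpolation=cv2.INTER_CUBIC)
cv2.imwrite("pics/k.png",a)
```

```text
(no output)
```

View pics/k.png

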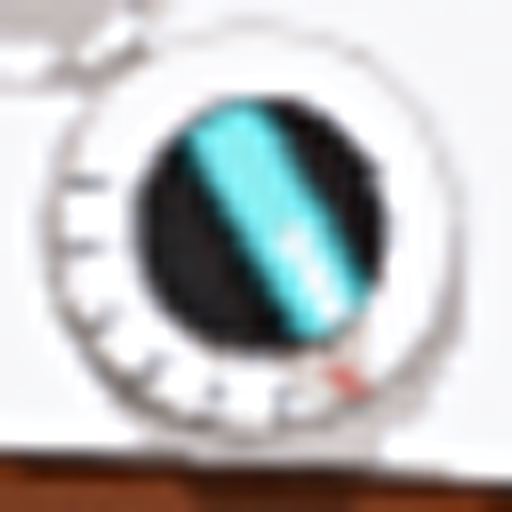

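Run:
```python
from h import *
T=lambda u,v,z: unproj("top",275+(u-7.5)/16,200+(v-7.5)/16,z)
print(T(282,217,.085),T(254,232,.044), T(262,225,.052))
for a,b in(((190,135),(300,335)),((270,110),(365,290))):
    d=T(*a,.085)-T(*b,.085); print(np.degrees(np.arctan2(d[1],d[0])))
```

```text
[ 0.4657492  -0.12816515  0.085     ] [ 0.46492803 -0.12714456  0.044     ] [ 0.46580883 -0.12779701  0.052     ]
29.544590709180987
28.490000606865006
```

```bash
python3 -m creep '[{"tx":-2,"ty":-1,"tz":0,"turn":6,"hand":-0.5},{"tx":-4,"ty":-2,"tz":0,"turn":12,"hand":-0.5},{"tx":-6,"ty":-3,"tz":0,"turn":18,"hand":-0.5},{"tx":-8,"ty":-4,"tz":0,"turn":24,"hand":-0.5},{"tx":-10,"ty":-5,"tz":0,"turn":30,"hand":-0.5},{"tx":-12,"ty":-6,"tz":0,"turn":36,"hand":-0.5},{"tx":-14,"ty":-7,"tz":0,"turn":42,"hand":-0.5},{"tx":-16,"ty":-8,"tz":0,"turn":48,"hand":-0.5},{"tx":-17.7,"ty":-9.4,"tz":0,"turn":54,"hand":-0.5},{"tx":-17.7,"ty":-9.4,"tz":0,"turn":57,"hand":-0.5}]' 40
python3 - <<'E'
from h import *
delta(.4655,-.128,.083,30)
E
```

```text
clock: 9.15
tool_pos: [0.4628, -0.1299, 0.2035]
tcp_rot: [-3.034, -0.81, 0.004]
ft_force: [0.6, 0.1, 0.1]
opening: 0.066
clock 9.15 pos [ 0.4628 -0.1299  0.2035] head 29.90 delta cm [ 3.500e-01 -1.000e-02  1.205e+01] turn -0.10 F [0.6 0.1 0.1] Tq [-0.   -0.03  0.04] open 0.0660 q [-0.52  0.31  1.56 -0.    1.27  0.53]
```

```bash
python3 -m creep '[{"tx":0.2,"ty":0,"tz":2,"turn":0,"hand":-0.5},{"tx":0.2,"ty":0,"tz":5,"turn":0,"hand":-0.5},{"tx":0.2,"ty":0,"tz":7,"turn":0,"hand":-0.5},{"tx":0.2,"ty":0,"tz":8.5,"turn":0,"hand":-0.5},{"tx":0.2,"ty":0,"tz":8.5,"turn":0,"hand":-0.5},{"tx":0.2,"ty":0,"tz":8.5,"turn":0,"hand":-0.5},{"tx":0.2,"ty":0,"tz":8.5,"turn":0,"hand":-0.5}]' 40
python3 - <<'E'
from h import *
delta(.4655,-.128,.083,30)
im={n:viewer.get_image(n)[:,:,::-1] for n in("top","side")}
cv2.imwrite("pics/l.png",np.hstack([cv2.resize(im["top"][140:260,220:350],(400,369)),cv2.resize(im["side"][110:230,200:330],(400,369))]))
E
```

```text
clock: 9.73
tool_pos: [0.4669, -0.1271, 0.1202]
tcp_rot: [3.032, 0.823, 0.0]
ft_force: [-0.9, -0.1, 0.0]
opening: 0.066
clock 9.73 pos [ 0.4669 -0.1271  0.1202] head 30.36 delta cm [-0.17  0.    3.72] turn 0.36 F [-0.9 -0.1  0. ] Tq [-0.02 -0.01 -0.03] open 0.0660 q [-0.51  0.42  1.68 -0.    1.05  0.53]
```

View pics/l.png

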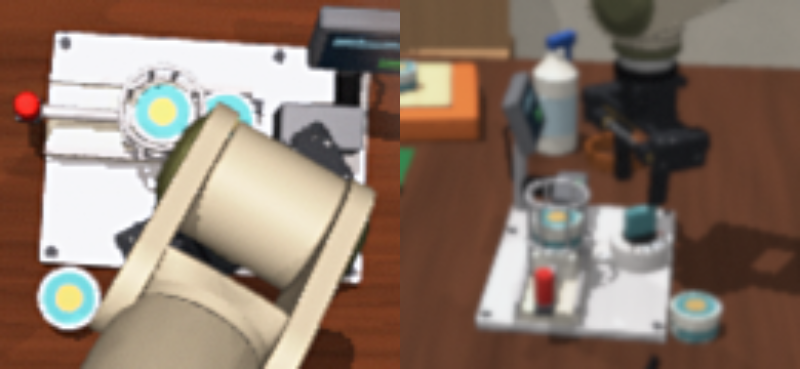

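```bash
python3 -m creep '[{"tx":-0.1,"ty":0,"tz":1.2,"turn":0,"hand":-0.5},{"tx":-0.1,"ty":0,"tz":2.5,"turn":0,"hand":-0.5},{"tx":-0.1,"ty":0,"tz":3.7,"turn":0,"hand":-0.5},{"tx":-0.1,"ty":0,"tz":3.7,"turn":0,"hand":-0.5},{"tx":-0.1,"ty":0,"tz":3.7,"turn":0,"hand":-0.5}]' 20
python3 - <<'E'
from h import *
delta(.4655,-.128,.083,30)
E
```

```text
clock: 10.25
tool_pos: [0.466, -0.1276, 0.0832]
tcp_rot: [3.032, 0.823, 0.0]
ft_force: [0.2, 0.2, -0.2]
opening: 0.0662
clock 10.25 pos [ 0.466  -0.1276  0.0832] head 30.37 delta cm [-0.07  0.01  0.02] turn 0.37 F [ 0.2  0.2 -0.2] Tq [ 0.02 -0.03  0.01] open 0.0662 q [-0.51  0.47  1.72  0.    0.94  0.53]
```

Close gently.

```bash
python3 -m creep '[{"tx":0,"ty":0,"tz":0,"turn":0,"hand":0},{"tx":0,"ty":0,"tz":0,"turn":0,"hand":0.4},{"tx":0,"ty":0,"tz":0,"turn":0,"hand":1},{"tx":0,"ty":0,"tz":0,"turn":0,"hand":1},{"tx":0,"ty":0,"tz":0,"turn":0,"hand":1},{"tx":0,"ty":0,"tz":0,"turn":0,"hand":1},{"tx":0,"ty":0,"tz":0,"turn":0,"hand":1},{"tx":0,"ty":0,"tz":0,"turn":0,"hand":1},{"tx":0,"ty":0,"tz":0,"turn":0,"hand":1},{"tx":0,"ty":0,"tz":0,"turn":0,"hand":1}]' 25
python3 - <<'E'
from h import *
delta(.4655,-.128,.083,30)
E
```

```text
clock: 11.08
tool_pos: [0.4653, -0.1264, 0.0827]
tcp_rot: [-3.029, -0.822, 0.002]
ft_force: [-1.0, 6.3, 4.7]
opening: 0.0134
clock 11.08 pos [ 0.4653 -0.1264  0.0827] head 30.37 delta cm [-0.06  0.15 -0.03] turn 0.37 F [-1.   6.3  4.7] Tq [0.92 0.29 0.05] open 0.0134 q [-0.51  0.47  1.73  0.    0.95  0.53]
```

```bash
python3 -m creep '[{"tx":0,"ty":-0.1,"tz":0,"turn":0,"hand":1},{"tx":0,"ty":-0.1,"tz":0,"turn":3,"hand":1},{"tx":0,"ty":-0.1,"tz":0,"turn":6,"hand":1},{"tx":0,"ty":-0.1,"tz":0,"turn":10,"hand":1},{"tx":0,"ty":-0.1,"tz":0,"turn":14,"hand":1},{"tx":0,"ty":-0.1,"tz":0,"turn":18,"hand":1},{"tx":0,"ty":-0.1,"tz":0,"turn":22,"hand":1},{"tx":0,"ty":-0.1,"tz":0,"turn":22.5,"hand":1},{"tx":0,"ty":-0.1,"tz":0,"turn":22.5,"hand":1},{"tx":0,"ty":-0.1,"tz":0,"turn":22.5,"hand":1}]' 25
python3 - <<'E'
from h import *
delta(.4655,-.128,.083,-37)
E
```

```text
clock: 11.92
tool_pos: [0.4653, -0.1266, 0.0828]
tcp_rot: [-3.134, -0.219, 0.0]
ft_force: [-1.0, 0.7, 1.1]
opening: 0.014
clock 11.92 pos [ 0.4653 -0.1266  0.0828] head 7.98 delta cm [-0.    0.14 -0.02] turn 44.98 F [-1.   0.7  1.1] Tq [0.14 0.23 0.01] open 0.0140 q [-0.51  0.47  1.73 -0.    0.94  0.92]
```

```bash
python3 -m creep '[{"tx":0,"ty":0,"tz":0,"turn":4,"hand":1},{"tx":0,"ty":0,"tz":0,"turn":8,"hand":1},{"tx":0,"ty":0,"tz":0,"turn":12,"hand":1},{"tx":0,"ty":0,"tz":0,"turn":16,"hand":1},{"tx":0,"ty":0,"tz":0,"turn":20,"hand":1},{"tx":0,"ty":0,"tz":0,"turn":22.5,"hand":1},{"tx":0,"ty":0,"tz":0,"turn":22.5,"hand":1}]' 25
python3 - <<'E'
from h import *
delta(.4655,-.128,.083,-37)
im={n:viewer.get_image(n)[:,:,::-1] for n in("top","side")}
cv2.imwrite("pics/m.png",np.hstack([cv2.resize(im["top"][140:260,220:350],(400,369)),cv2.resize(im["side"][110:230,200:330],(400,369))]))
E
```

```text
clock: 12.5
tool_pos: [0.4653, -0.1269, 0.0828]
tcp_rot: [3.115, -0.4, -0.0]
ft_force: [-0.9, -2.8, 1.7]
opening: 0.0138
clock 12.50 pos [ 0.4653 -0.1269  0.0828] head -14.64 delta cm [ 0.04  0.1  -0.02] turn 22.36 F [-0.9 -2.8  1.7] Tq [-0.22  0.31  0.1 ] open 0.0138 q [-0.51  0.47  1.73 -0.    0.94  1.31]
```

View pics/m.png

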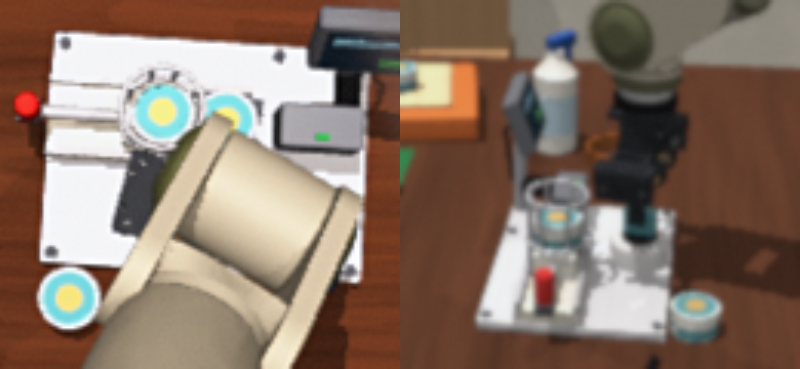

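```bash
python3 -m creep '[{"tx":0,"ty":0,"tz":0,"turn":0,"hand":1},{"tx":0,"ty":0,"tz":-0.1,"turn":0,"hand":1},{"tx":0,"ty":0,"tz":-0.2,"turn":0,"hand":1},{"tx":0,"ty":0,"tz":-0.25,"turn":0,"hand":1},{"tx":0,"ty":0,"tz":-0.25,"turn":2,"hand":1},{"tx":0,"ty":0,"tz":-0.25,"turn":4,"hand":1},{"tx":0,"ty":0,"tz":-0.25,"turn":6,"hand":1},{"tx":0,"ty":0,"tz":-0.25,"turn":6,"hand":1}]' 15
python3 - <<'E'
from h import *
delta(.4655,-.128,.083,-37)
E
```

```text
clock: 13.27
tool_pos: [0.4649, -0.1268, 0.0836]
tcp_rot: [-3.09, 0.564, 0.004]
ft_force: [2.1, -6.5, -19.8]
opening: 0.0142
clock 13.27 pos [ 0.4649 -0.1268  0.0836] head -20.69 delta cm [0.09 0.09 0.06] turn 16.31 F [  2.1  -6.5 -19.8] Tq [-0.88 -0.31  0.1 ] open 0.0142 q [-0.51  0.47  1.73 -0.    0.95  1.42]
```

```bash
python3 -m creep '[{"tx":0,"ty":0,"tz":0,"turn":0,"hand":1},{"tx":0,"ty":0,"tz":0,"turn":0,"hand":1},{"tx":0,"ty":0,"tz":0,"turn":0,"hand":1}]' 10; python3 -m creep '[{"tx":0,"ty":0,"tz":0,"turn":0,"hand":1},{"tx":0,"ty":0,"tz":0,"turn":0,"hand":1},{"tx":0,"ty":0,"tz":0,"turn":0,"hand":1}]' 25
python3 - <<'E'
from h import *
delta(.4655,-.128,.083,-37)
E
```

```text
clock: 13.52
tool_pos: [0.4649, -0.1268, 0.0839]
tcp_rot: [-3.091, 0.561, 0.004]
ft_force: [0.6, -5.7, -15.5]
opening: 0.0142
clock: 13.77
tool_pos: [0.4649, -0.1268, 0.0839]
tcp_rot: [-3.091, 0.561, 0.004]
ft_force: [1.0, -4.9, -16.4]
opening: 0.0139
clock 13.77 pos [ 0.4649 -0.1268  0.0839] head -20.58 delta cm [0.1  0.09 0.09] turn 16.42 F [  1.   -4.9 -16.4] Tq [-0.84 -0.1   0.15] open 0.0139 q [-0.51  0.47  1.72 -0.    0.95  1.42]
```

```bash
python3 -m creep '[{"tx":0,"ty":0,"tz":0,"turn":2,"hand":1},{"tx":0,"ty":0,"tz":0,"turn":4,"hand":1},{"tx":0,"ty":0,"tz":0,"turn":6,"hand":1},{"tx":0,"ty":0,"tz":0,"turn":8,"hand":1},{"tx":0,"ty":0,"tz":0,"turn":8,"hand":1}]' 25
python3 - <<'E'
from h import *
delta(.4655,-.128,.083,-37)
E
```

```text
clock: 14.18
tool_pos: [0.4649, -0.1269, 0.0838]
tcp_rot: [3.044, -0.778, -0.004]
ft_force: [0.6, -6.0, -15.7]
opening: 0.0136
clock 14.18 pos [ 0.4649 -0.1269  0.0838] head -28.70 delta cm [0.11 0.07 0.08] turn 8.30 F [  0.6  -6.  -15.7] Tq [-0.89  0.01  0.01] open 0.0136 q [-0.51  0.47  1.72 -0.    0.95  1.56]
```

```bash
python3 -m creep '[{"tx":0,"ty":0,"tz":0,"turn":2,"hand":1},{"tx":0,"ty":0,"tz":0,"turn":4,"hand":1},{"tx":0,"ty":0,"tz":0,"turn":6,"hand":1},{"tx":0,"ty":0,"tz":0,"turn":8,"hand":1},{"tx":0,"ty":0,"tz":0,"turn":8,"hand":1},{"tx":0,"ty":0,"tz":0,"turn":8,"hand":1},{"tx":0,"ty":0,"tz":0,"turn":8,"hand":1},{"tx":0,"ty":0,"tz":0,"turn":8,"hand":1},{"tx":0,"ty":0,"tz":0,"turn":8,"hand":1},{"tx":0,"ty":0,"tz":0,"turn":8,"hand":1}]' 25
python3 - <<'E'
from h import *
delta(.4655,-.128,.083,-37)
im={n:viewer.get_image(n)[:,:,::-1] for n in("top","side")}
cv2.imwrite("pics/n.png",np.hstack([cv2.resize(im["top"][140:260,220:350],(400,369)),cv2.resize(im["side"][110:230,200:330],(400,369))]))
E
```

```text
clock: 15.02
tool_pos: [0.4648, -0.1269, 0.0839]
tcp_rot: [2.982, -0.986, -0.004]
ft_force: [0.8, -5.8, -15.6]
opening: 0.0134
clock 15.02 pos [ 0.4648 -0.1269  0.0839] head -36.58 delta cm [0.12 0.05 0.09] turn 0.42 F [  0.8  -5.8 -15.6] Tq [-0.96 -0.11  0.08] open 0.0134 q [-0.51  0.47  1.72 -0.    0.95  1.7 ]
```

View pics/n.png

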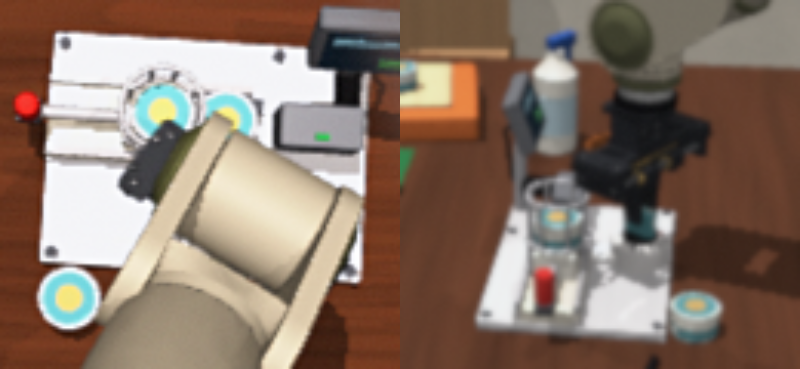

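Run:
```python
from h import *
t=[]
im=viewer.get_image("side")[:,:,::-1]
cv2.imwrite("pics/o.png",cv2.resize(im[155:200,240:300],(800,600),interpolation=cv2.INTER_CUBIC))
for _ in range(5):
    viewer.get_image("top"); t.append(sense()["wrist_torque"][2])
print(t)
```

```text
[np.float64(0.08608209557269256), np.float64(0.027952238711047732), np.float64(0.08700296186695032), np.float64(0.06003176633717086), np.float64(0.07901351271066458)]
```

View pics/o.png

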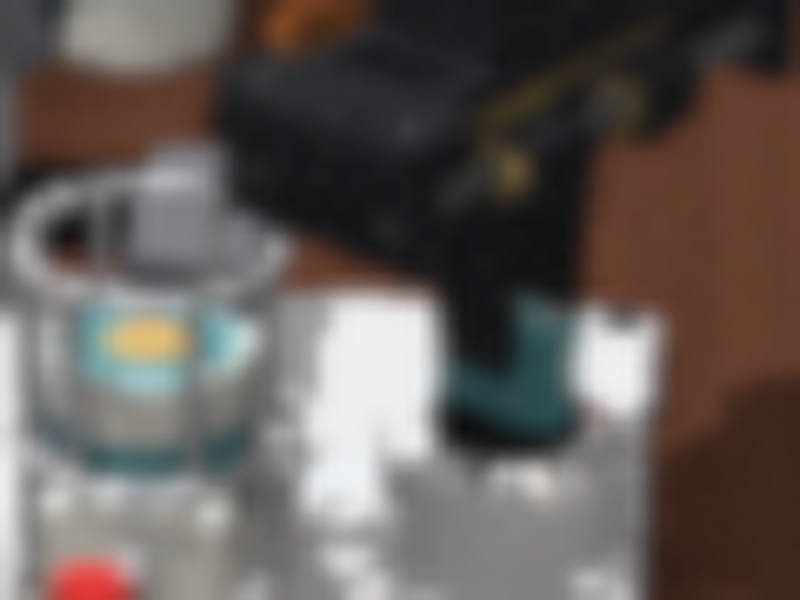

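The bar is held square between the fingers (teal at (515,370)). The measured moment of about 0.07 N m agrees with 0.08 at the third stop, so I'll hand in.

```bash
python3 -c "
from h import *
print(job.job_done())
delta(.4655,-.128,.083,-37)"
```

```text
the job is handed in; nothing more can be done
None
the job is handed in; nothing more can be done
```

I ran the full sequence and handed the job in at about 15 s of the 54 s allowed. The arm is still gripping the index knob at what my checks show is the third stop. The hand-in gave no verdict.

- **Slide out:** I pulled the grip about 70 mm, to a felt end stop of about 25 N. The images showed the pusher fully out and the stack dropped by 33 mm.
- **Slide home:** I pushed it back until it met the stop, where about 10 N moved it no further. The camera put the fed jar on the turntable within about 1–2 mm. The next jar was upright in the magazine, though the picture put it about 2.5 mm off my estimate of the magazine's centre (limit 8 mm).
- **Knob:** I turned it 67.0° clockwise (the third stop is at 67.5°), gripping at 25 N. The pad opening was the same 13.4 mm before and after, so the bar did not slip. The moment about the knob axis averaged about 0.07 N m, against 0.08 expected at the third stop.

**Not fully confirmed:**
- The clicks could not be picked out one by one in the noisy force readings, so the stop rests on the turn angle and the spring moment.
- The arm hid the code panel, so I never saw it facing the printing head.
- I gripped the knob about 17 mm higher than specified so that the gripper's body would clear the magazine. That left a steady vertical pull of about 16 N on the knob.
- In the pictures I took, the arm did not touch anything else on the bench.

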